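# Serve a round roll with the tongs

## Robot

A 6-joint arm with a two-finger parallel gripper is mounted at the origin on the work surface. World frame = base frame: x ahead of the robot, y to its left, z up, the work surface at z = 0. Lengths are in m, angles in rad, forces in N, time in s.
With the tool pointing down it reaches from about 0.25 to 0.725 m from the base axis. Payload 9.7 kg.
Tool frame: the origin (TCP) lies on the centre line of the jaws, within the pads' length; the fingertips stand manip.tcp_to_tips ahead of it and the grasp point (between the pads) lies 5 mm behind it (manip.tcp_to_tips is the distance from the TCP to the fingertips, in m); x points along the fingers, y is the direction in which the jaws open and shut, and the axes are right-handed (so a half turn about x gives the same grasp; the last joint's range is limited). The gripper opens to 85 mm and grips with 20 to 120 N. Pads are 22 mm wide; open, the fingers measure 114 mm over their backs; the gripper's body (76 mm by 85 mm) begins 54 mm behind the grasp point. The pads swing forward as they close: fully open they stand 13 mm farther back than shut.
Start: joints at [-1.15, 0.087, 0.176, 1.66, 0, 1.571], TCP at [0.225, -0.502, 0.245] pointing down, gripper open.
Joint ranges: [-3.13, 3.13], [-0.85, 1.81], [-1.15, 1.24], [-2.2, 2.28], [-1.44, 1.52], [-3.14, 3.14]. Speed limits (rad/s): [2.22, 2.22, 2.57, 3.14, 3.14, 3.14].

## Interface

Orientations are given as a unit quaternion [w, x, y, z].
In Python, from workcell import manip gives the robot as it stands. The module is installed in compiled form; this text tells all that it offers. Calls block until the motion is done:
- manip.reach(position, orientation): joint-space move of the TCP to a pose.
- manip.movel(position, frame=None, rate=0.15): straight line of the TCP; frame=None keeps the orientation; rate is the mean speed in m/s.
- manip.move_joints(angles): joint-space move.
- manip.set_gripper(opening, grip_force=None): opening from 0.0 (shut) to 1.0 (fully open); grip_force is the grip in N (None keeps the last); returns when the fingers have stopped.
- manip.pause(seconds).
- manip.inverse_kinematics(position, orientation): joint angles nearest the present ones, or None.
- manip.observe(): the state.
- manip.grab_frame(name): name is "scene" or "side" or "wrist"; returns (picture, depth): 480x640x3 uint8, red, green, blue; 480x640 float32, m along the optical axis (not along the pixel's ray), 0 where there is no reading.
- manip.camera_params(name): a dict with "intrinsics" (3x3 intrinsics, pixels), "R" (3x3) and "t" (3): a world point X has camera coordinates R X + t; the wrist camera has in their place "hand_eye" (4x4, takes a point from camera to tool coordinates, whose origin is the TCP and whose axes are the tool frame's). Camera axes: x right, y down, z forward; pixel columns grow to the right and rows downward; lengths in m; the calibration is good to about 2 mm. A picture is of the moment at which its call begins: read the wrist's pose just before it. camera_params takes no time and is no camera call.
A pose or a line that the arm cannot do raises manip.PlanningError and nothing moves.
- manip.hand_in(): hands the job in, once; it reports no verdict.
The state is a dict: "clock": time; "qpos": joint angles; "qvel": joint speeds; "joint_torque": joint torques, N m; "tool_pos": TCP position; "tcp_rot": TCP orientation; "force": force on the tool from outside, world axes, zero at the start; "moment": the same for the moment, N m; "width": opening from 0.0 (shut) to 1.0 (fully open).
Only numpy, scipy, OpenCV 4.12 (cv2) and the standard library are available. Lean on these libraries where they do the work, as an engineer would, in place of code of your own. Each camera call takes 0.05 s, during which the arm holds its last target. There are 200 camera calls.

## Task

Someone has put out bread on the office desk: pick up the tongs, grip the small round roll on the board with them, and lift it until its underside is at least 10 cm above the desk. Finish while holding it still up there in the tongs: do not put it down or let go. Touch the bread only with the tongs, never with the gripper, and leave the other two rolls and the rest of the desk as they are.

Things in the scene. Friction and masses are not known exactly. Their poses are not given: they have to be found in the camera images.
- tongs: steel serving tongs lying on their side on the desk, 190 mm long, about 0.1 kg: two arms joined at the back by an upright pin (x = -85 mm, 18 mm across, 29 mm high), spreading in the horizontal plane. Origin midway between the two black grip sleeves, level with the underside; x points to the tips, y across from right arm to left, z up
- tongs_grip (a point): point midway between the sleeves, 17 mm above the tongs' origin. Sleeves: upright black plates, 34 mm high (from the underside), 64 mm long (along x), to be pinched from above on their outer faces, closing along y. Width over the outer faces at mid-length: about 56 mm open as they lie, 34 mm when the paddles are 48 mm apart (sleeves then parallel)
- tongs_tips (a point): point midway between the paddles, 80 mm ahead (x) of the tongs' origin and 17 mm above their underside; moves with the tongs. Paddles: upright flat plates 32 mm long (x 64 to 96 mm), 28 mm high (3 to 31 mm above the underside), 4 mm thick; inner faces about 90 mm apart when open, 48 mm apart at joint value 0.13
- tong_left (a joint): how far the left arm is squeezed in, rad: 0 open (as it lies), 0.13 paddles 48 mm apart, 0.26 shut; the right arm mirrors it. Sleeves 1 mm closer add about 0.006. A spring pushes the arms open with about 7 N at the sleeves when open, 12 N at 0.13: the tongs must stay lightly squeezed while carried open, and open again if let go
- board: wooden serving board fixed on the desk, 140 mm (its x) by 340 mm (its y), 12 mm thick; origin under its centre, so its top is 12 mm above the origin. The three bread rolls lie on it in a row along its y, about 105 mm apart, in any order; its x points away from the robot's side
- round_roll: THE roll to take: small round domed bread roll, 48 mm across, 40 mm high (upright sides from 12 to 24 mm above its base), about 45 g, firm; origin under its centre
- long_roll: long bread roll, leave it: 100 mm (its x) by 42 mm, 36 mm high; origin under its centre; it lies along the board's x to within about 10 degrees
- ring_roll: ring-shaped bread roll, leave it: 68 mm across with a hole of 16 mm, 26 mm high; origin under its centre
- mug: bystander: white mug, 80 mm across (handle extra), 95 mm tall; origin under its centre
- jar: bystander: jam jar, 60 mm across, 85 mm tall; origin under its centre
- bottle: bystander: clear water bottle, 64 mm across, 200 mm tall; origin under its centre
- stapler: bystander: black desk stapler, 140 x 36 x about 60 mm; origin under its centre, x along its length
- notepad: bystander: pad of notes lying flat, 76 x 76 x 8 mm; origin under its centre
- punch: bystander: hole punch, 100 x 110 x about 65 mm; origin under its centre

How it is judged:
On the way, in this order (a step that is already met when the one before it is completed fails the run):
1. the tongs are picked up off the desk in the gripper, the round roll still lying on the board (height (world z) of tongs above 0.01 m and contact force between the fingers and tongs above 0.5 N and distance of round_roll from where it was at the start of the episode below 0.03 m), for 0.2 s.
2. the tongs hold the round roll off the board (height (world z) of round_roll above 0.03 m and contact force between tongs and round_roll above 0.3 N and contact force between the fingers and tongs above 0.5 N and contact force between round_roll and board below 0.05 N), for 0.2 s.
At the end, for the whole second after the job is handed in: Round roll's underside over 100 mm above the desk, pressed by the tongs (over 0.3 N) and touched by nothing else; tongs in the fingers, touching nothing else; both still (under 50 mm/s, 0.5 rad/s); other rolls and bystanders within 30 mm of their start (height (world z) of round_roll above 0.1 m and height (world z) of tongs_tips above 0.05 m and linear speed of each of round_roll, tongs below 0.05 m/s and angular speed of round_roll below 0.5 rad/s and contact force between tongs and round_roll above 0.3 N and contact force between the fingers and tongs above 0.5 N and contact force between each of round_roll, tongs and board below 0.05 N and contact force between each of the fingers, the arm and round_roll below 0.05 N and contact force between each of round_roll, tongs and long_roll below 0.05 N and contact force between each of round_roll, tongs and ring_roll below 0.05 N and contact force between each of round_roll, tongs and mug below 0.05 N and contact force between each of round_roll, tongs and jar below 0.05 N and contact force between each of round_roll, tongs and bottle below 0.05 N and contact force between each of round_roll, tongs and stapler below 0.05 N and contact force between each of round_roll, tongs and notepad below 0.05 N and contact force between each of round_roll, tongs and punch below 0.05 N and distance of each of long_roll, ring_roll, mug, jar, bottle, stapler, notepad, punch from where it was at the start of the episode below 0.03 m); the arm keeps its last pose, push and grip.
It fails at once if the gripper or arm touches a roll directly (contact force between any of the fingers, the arm and round_roll above 0.5 N or contact force between any of the fingers, the arm and long_roll above 0.5 N or contact force between any of the fingers, the arm and ring_roll above 0.5 N).
It fails at once if another roll or a bystander is moved by more than 30 mm (distance of any of long_roll, ring_roll, mug, jar, bottle, stapler, notepad, punch from where it was at the start of the episode above 0.03 m).
It fails at once if another roll or a bystander is tipped over (angle between any of long_roll, ring_roll, mug, jar, bottle, stapler, notepad, punch's own z axis and vertical above 0.6 rad).
It also fails if it takes over 40 s, if anything falls off the work surface, if the arm or the gripper's body presses on something with over 40 N, if the wrist force passes 120 N, or if a joint passes its speed limit or range.

## Working session

There is one attempt and no reset: what is moved stays moved. The work goes in short steps, each a Python script; the robot and the scene stay as the last script left them, time stands still between calls to the robot, and variables do not carry over. Pictures are saved under pics/ and viewed, about 8 in all and at most 12, crops included, and the job is handed in when it is done.

```bash
mkdir -p pics
cat > h.py <<'E'
import numpy as np, cv2
from workcell import manip
def cloud(name):
    s=manip.observe(); im,d=manip.grab_frame(name); p=manip.camera_params(name)
    K=np.array(p["intrinsics"]); v,u=np.mgrid[0:480,0:640]
    c=np.stack([(u-K[0,2])/K[0,0]*d,(v-K[1,2])/K[1,1]*d,d],-1)
    if name=="wrist":
        from scipy.spatial.transform import Rotation as R
        H=np.array(p["hand_eye"]); q=np.array(s["tcp_rot"])
        T=R.from_quat(q[[1,2,3,0]]).as_matrix()
        c=c@H[:3,:3].T+H[:3,3]; w=c@T.T+np.array(s["tool_pos"])
    else: w=(c-np.array(p["t"]))@np.array(p["R"])
    w[d==0]=np.nan
    return im,d,w
def save(n,im): cv2.imwrite(f"pics/{n}.png",cv2.cvtColor(im,cv2.COLOR_RGB2BGR))
E
python3 - <<'E'
from h import *
print(manip.observe(), manip.tcp_to_tips)
for n in("scene","side"):
    im,d,w=cloud(n); save(n,im); np.savez(n,im=im,w=w)
    p=manip.camera_params(n); print(n,-np.array(p["R"]).T@p["t"], (d==0).mean())
print(manip.camera_params("wrist"))
a=np.hstack([cv2.imread("pics/scene.png"),cv2.imread("pics/side.png")])
E
```

```text
{'clock': 0.0, 'qpos': array([-1.15000032e+00,  8.74203049e-02,  1.75126384e-01,  1.65983511e+00,
        3.92699238e-06,  1.57081035e+00]), 'qvel': array([ 3.57447419e-04, -8.56217976e-04,  3.77809385e-04,  2.63193002e-05,
       -2.68832705e-04,  1.79636339e-03]), 'joint_torque': array([-8.89041730e-04, -5.20394969e+01,  4.64799929e+01,  1.64119672e-02,
       -5.72238790e-07, -1.84013615e-06]), 'tool_pos': array([ 0.22457446, -0.50180876,  0.24460097]), 'tcp_rot': array([-0.14721268, -0.6914174 , -0.14813484,  0.6916115 ]), 'force': array([ 0.0129827 , -0.61723224,  0.28229859]), 'moment': array([-0.0213221 ,  0.04126444, -0.02006372]), 'width': 1.001411162274738} 0.014
scene [1.01776579 0.55550206 0.94452436] 0.0038639322916666666
side [-0.01264234  0.74489022  0.87378376] 0.004055989583333333
{'intrinsics': array([[431.36035326,   0.        , 315.43512721],
       [  0.        , 431.36035326, 234.64371956],
       [  0.        ,   0.        ,   1.        ]]), 'hand_eye': array([[ 1.06516139e-03, -2.75874462e-01,  9.61193085e-01,
        -1.29969033e-01],
       [ 9.99998992e-01,  1.19592547e-03, -7.64919179e-04,
         3.09742595e-04],
       [-9.38493623e-04,  9.61192931e-01,  2.75875458e-01,
        -7.03629643e-02],
       [ 0.00000000e+00,  0.00000000e+00,  0.00000000e+00,
         1.00000000e+00]])}
```

View pics/scene.png

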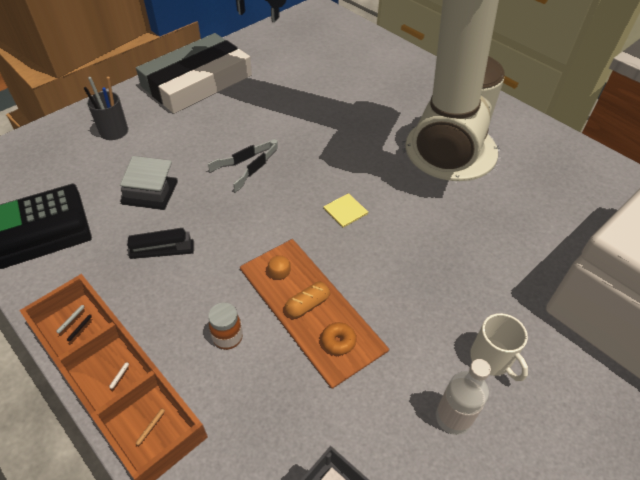

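View pics/side.png

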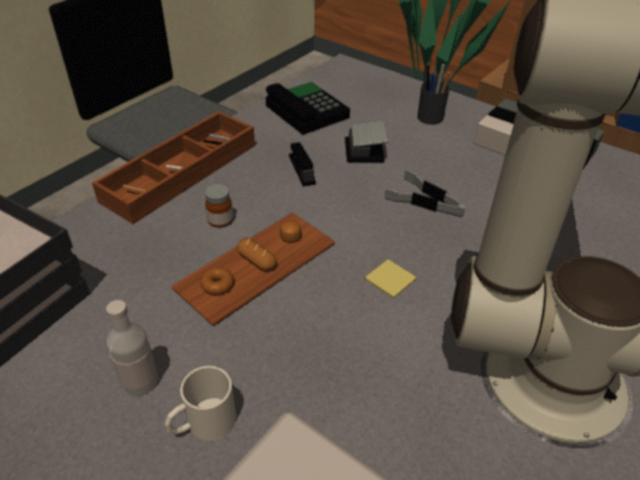

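The scene view shows the tongs at about (245,162), with paddle tips at (212,165) and (238,185) and the pin at (275,147). The round roll is at (279,267) at the board's end, the long roll at (308,300) and the ring at (338,338). The jar is at (225,325) and the stapler at (160,243). The side view agrees. Next I'll measure positions.

Run:
```python
from h import *
S=np.load("scene.npz"); D=np.load("side.npz")
for nm,F in(("scene",S),("side",D)):
    im,w=F["im"],F["w"]; z=w[...,2]; hsv=cv2.cvtColor(im,cv2.COLOR_RGB2HSV)
    # things above desk in the region of interest
    roi=(w[...,0]>.15)&(w[...,0]<.85)&(np.abs(w[...,1])<.6)
    m=(roi&(z>.012)&(z<.3)).astype(np.uint8)
    desk=roi&(np.abs(z)<.006); print(nm,"desk z median",np.median(z[desk]),z[desk].std())
    n,l,st,c=cv2.connectedComponentsWithStats(m)
    for i in range(1,n):
        if st[i,4]<60: continue
        p=w[l==i]; print(st[i],p.min(0).round(3),p.max(0).round(3),p.mean(0).round(3),np.median(im[l==i],0))
```

```text
scene desk z median -0.000846368749989367 0.0018687477338928302
[236   0   9  15 111] [ 0.231 -0.551  0.242] [ 0.257 -0.532  0.282] [ 0.247 -0.541  0.262] [22. 30. 39.]
[267   0  19  23 199] [ 0.187 -0.471  0.243] [ 0.223 -0.426  0.3  ] [ 0.209 -0.449  0.277] [24. 26. 27.]
[ 412   75   65   97 4019] [ 0.15  -0.009  0.085] [0.205 0.138 0.3  ] [0.177 0.072 0.198] [62. 51. 41.]
[208 139  70  51 771] [ 0.34  -0.354  0.012] [ 0.525 -0.25   0.038] [ 0.436 -0.308  0.023] [100.  99.  92.]
[ 120  156   57   51 2042] [ 0.602 -0.464  0.012] [ 0.744 -0.319  0.069] [ 0.675 -0.383  0.047] [164. 163. 151.]
[ 53 183  39  53 591] [ 0.802 -0.522  0.012] [ 0.85  -0.351  0.07 ] [ 0.832 -0.455  0.035] [27. 25. 26.]
[ 547  211   93  148 8724] [0.15  0.44  0.012] [0.264 0.6   0.234] [0.248 0.507 0.14 ] [107.  98.  88.]
[ 127  228   65   25 1118] [ 0.689 -0.267  0.012] [ 0.809 -0.167  0.06 ] [ 0.749 -0.211  0.041] [31. 29. 30.]
[257 248  41  33 519] [ 0.561 -0.044  0.012] [0.641 0.037 0.054] [0.604 0.013 0.036] [174. 105.  50.]
[ 278  280   61   44 1125] [0.539 0.065 0.012] [0.676 0.152 0.051] [0.615 0.115 
[... 1048 characters left out ...]
 961] [0.742 0.027 0.012] [0.802 0.089 0.091] [0.764 0.065 0.059] [92. 78. 70.]
[ 171  213  163  109 5853] [ 0.518 -0.058  0.012] [0.699 0.291 0.056] [0.604 0.133 0.022] [120.  67.  35.]
[   0  223   89  137 6184] [0.796 0.384 0.012] [0.85  0.587 0.179] [0.814 0.475 0.091] [24. 22. 22.]
[ 451  234   42  111 1663] [0.15  0.018 0.101] [0.202 0.137 0.3  ] [0.168 0.096 0.215] [48. 40. 33.]
[ 106  300   51   94 3071] [0.542 0.427 0.012] [0.602 0.492 0.205] [0.559 0.467 0.111] [104.  93.  83.]
[ 165  365   71   73 3272] [0.384 0.393 0.012] [0.465 0.506 0.1  ] [0.425 0.44  0.06 ] [120. 109.  93.]
[ 222  411  129   69 5163] [0.15  0.443 0.22 ] [0.251 0.561 0.234] [0.205 0.49  0.23 ] [172. 155. 137.]
```

Run:
```python
from h import *
S=np.load("scene.npz"); D=np.load("side.npz")
P=[];C=[]
for nm,F,dz in(("scene",S,.0008),("side",D,-.0009)):
    im,w=F["im"],F["w"]+[0,0,dz]; z=w[...,2]
    x,y=w[...,0],w[...,1]
    t=(x>.32)&(x<.54)&(y>-.37)&(y<-.23)&(z>.015)
    dark=t&(im.max(-1)<60)&(z>.025)&(x>.36)&(x<.47)
    pts=w[dark][:,:2].astype(np.float32)
    _,lab,cen=cv2.kmeans(pts,2,None,(3,50,1e-5),5,cv2.KMEANS_PP_CENTERS)
    print(nm,"sleeve centres",cen.round(4),[ (lab==i).sum() for i in (0,1)])
    for i in(0,1): print("  rect",cv2.minAreaRect(pts[lab[:,0]==i]))
    br=t&(im.max(-1)>60)
    print("  pin",np.nanmean(w[t&(x<.365)],0).round(4),"paddle",[np.nanmean(w[t&(x>.49)&s],0).round(4) for s in((y<-.3),(y>-.3))])
    # round roll: upper cap
    rr=(np.abs(x-.6)<.06)&(y>-.06)&(y<.05)
    for lo in(.025,.035,.045):
        q=w[rr&(z>lo)&(z<lo+.03)][:,:2]; print("  roll z>",lo,len(q),q.min(0).round(4),q.max(0).round(4),q.mean(0).round(4))
        print("   circ",[np.round(a,4) for a in cv2.minEnclosingCircle(q.astype(np.float32))])
    b=(x>.48)&(x<.74)&(y>-.1)&(y<.32)&(z>.007)&(z<.018)
    R=cv2.minAreaRect(w[b][:,:2].astype(np.float32)); print("  board",R,np.median(z[b]))
    lr=(np.abs(x-.61)<.08)&(y>.055)&(y<.16)&(z>.025); print("  long",cv2.minAreaRect(w[lr][:,:2].astype(np.float32)),w[lr].max(0))
    A=w[(x>.25)&(x<.75)&(y>-.4)&(y<.35)&(z>-.01)&(z<.1)]; c=im[(x>.25)&(x<.75)&(y>-.4)&(y<.35)&(z>-.01)&(z<.1)]
    P.append(A);C.append(c)
# top view 1 mm/px
o=np.zeros((500,750,3),np.uint8)
for A,c in zip(P,C):
    k=np.argsort(A[:,2]); A,c=A[k],c[k]
    u=((.35-A[:,1])*1000).astype(int).clip(0,749); v=((.75-A[:,0])*1000).astype(int).clip(0,499)
    o[v,u]=c
save("top",cv2.dilate(o,np.ones((2,2))))
```

```text
scene sleeve centres [[ 0.4318 -0.3294]
 [ 0.4296 -0.279 ]] [np.int64(78), np.int64(71)]
  rect ((0.4310283660888672, -0.33070507645606995), (0.012133890762925148, 0.06066148355603218), 86.12438201904297)
  rect ((0.429104208946228, -0.27865201234817505), (0.06246255338191986, 0.0073097157292068005), 9.22896957397461)
  pin [ 0.3526 -0.3086  0.0243] paddle [array([ 0.5074, -0.3488,  0.0245]), array([ 0.5057, -0.2542,  0.0244])]
  roll z> 0.025 407 [ 0.5799 -0.0095] [0.6256 0.0351] [0.6056 0.0164]
   circ [array([0.6024, 0.0115]), np.float64(0.0242)]
  roll z> 0.035 337 [ 0.5799 -0.0095] [0.624 0.035] [0.6043 0.0149]
   circ [array([0.6024, 0.0115]), np.float64(0.0242)]
  roll z> 0.045 206 [ 0.582  -0.0085] [0.6211 0.0327] [0.6021 0.0122]
   circ [array([0.6009, 0.0125]), np.float64(0.0217)]
  board ((0.6080354452133179, 0.11560867726802826), (0.3409341871738434, 0.1411140263080597), 82.62065887451172) 0.01179712821484381
  long ((0.6133514642715454, 0.11286923289299011), (0.04020417481660843, 0.09509042650461197), 85.39234161376953) [0.66079301 0.13482563 0.05222936]
side sleeve cent
[... 370 characters left out ...]
0.0241]), array([ 0.5053, -0.2549,  0.0245])]
  roll z> 0.025 353 [ 0.5764 -0.0122] [0.622  0.0351] [0.5953 0.0172]
   circ [array([0.6002, 0.0115]), np.float64(0.0242)]
  roll z> 0.035 281 [ 0.5764 -0.0122] [0.622  0.0347] [0.5967 0.0156]
   circ [array([0.6004, 0.0114]), np.float64(0.0241)]
  roll z> 0.045 154 [ 0.5809 -0.0075] [0.6207 0.0324] [0.5992 0.0132]
   circ [array([0.6018, 0.0125]), np.float64(0.0214)]
  board ((0.6075783967971802, 0.11546875536441803), (0.3436506986618042, 0.14480729401111603), 82.96956634521484) 0.011943001941795688
  long ((0.6087802648544312, 0.11276811361312866), (0.0408269539475441, 0.09731931984424591), 86.24010467529297) [0.65744879 0.13388853 0.05204065]
```

View pics/top.png

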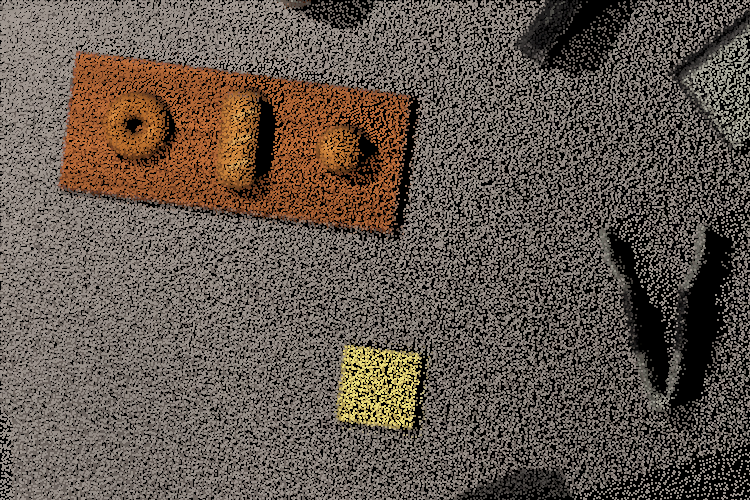

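The clouds give these positions:
- **Round roll:** centre at (0.601, 0.012).
- **Tongs:** origin at about (0.4305, -0.305), yaw about 0.04.
- **Board:** its x axis at yaw about -0.13.

In the top view the roll is at (343,150) and the tongs point towards +x. Now I'll pick up the tongs.

```bash
cat >> h.py <<'E'
from scipy.spatial.transform import Rotation as Rot
def ori(yaw):
    c,s=np.cos(yaw),np.sin(yaw)
    M=np.array([[0,-s,c],[0,c,s],[-1,0,0]])   # columns: x down, y left, z ahead
    return Rot.from_matrix(M).as_quat()[[3,0,1,2]]
def st(t=""):
    s=manip.observe(); print(t,round(s["clock"],2),s["tool_pos"].round(4),"w",round(s["width"],3),"F",s["force"].round(2),"M",s["moment"].round(2))
E
python3 - <<'E'
from h import *
q=ori(.042)
for p in([.4305,-.305,.12],[.4305,-.305,.02]): print(manip.inverse_kinematics(p,q))
manip.reach([.4305,-.305,.12],q); st()
im,d,w=cloud("wrist"); save("w1",im)
manip.movel([.4305,-.305,.02],rate=.08); st("down")
manip.set_gripper(.60,20); st("closed")
manip.set_gripper(.54,20); st("closed")
im,d,w=cloud("wrist"); save("w2",im)
manip.movel([.4305,-.305,.09],rate=.06); st("up")
manip.pause(.2)
im,d,w=cloud("wrist"); save("w3",im); np.savez("w3",im=im,w=w)
cv2.imwrite("pics/w123.png",np.hstack([cv2.resize(cv2.imread(f"pics/w{i}.png"),(400,300)) for i in(1,3)]))
E
```

```text
[-0.61639361  0.02252843 -0.13298922  1.41527867  0.         -0.65839361]
[-0.61639361  0.06631313 -0.28347202  1.22101118  0.         -0.65839361]
 2.02 [ 0.4304 -0.3053  0.1202] w 1.003 F [ 0.56 -0.64  0.27] M [-0.01  0.01  0.02]
down 3.48 [ 0.4308 -0.3052  0.0206] w 0.998 F [ 0.34 -0.48 -0.22] M [ 0.03 -0.01  0.01]
closed 3.91 [ 0.4312 -0.3055  0.0212] w 0.604 F [0.27 0.86 6.14] M [ 0.04  0.05 -0.06]
closed 4.14 [ 0.4315 -0.3056  0.0216] w 0.541 F [-0.57  1.07  9.11] M [ 0.12  0.01 -0.04]
up 5.51 [ 0.4303 -0.3049  0.0895] w 0.544 F [-0.92 -0.25 -1.09] M [-0.04 -0.03 -0.  ]
```

View pics/w123.png

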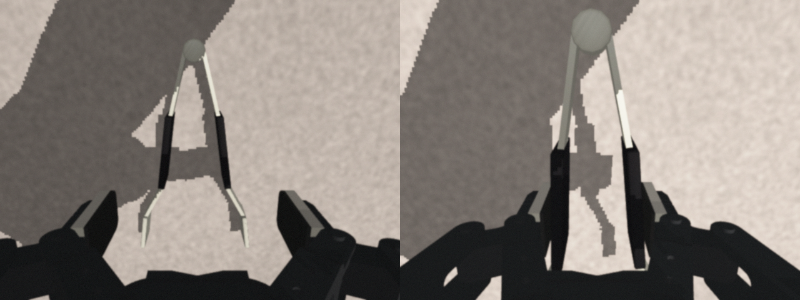

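The first wrist view shows the tongs lying centred between the open fingers. The second shows them lifted, with the sleeves pinched between the pads and the pin at (590,30). Next I'll hover over the roll and check the paddles with the fixed cameras.

Run:
```python
from h import *
q=ori(-.13)
manip.movel([.4305,-.305,.14],rate=.1)
manip.reach([.5217,.0224,.14],q); manip.pause(.3); st()
t=[]
for n,dz in(("scene",.0008),("side",-.0009)):
    im,d,w=cloud(n); save(n+"2",im); np.savez(n+"2",im=im,w=w)
    w=w+[0,0,dz]; x,y,z=w[...,0],w[...,1],w[...,2]
    c,s=np.cos(-.13),np.sin(-.13)
    a=(x-.5217)*c+(y-.0224)*s; b=-(x-.5217)*s+(y-.0224)*c
    m=(z>.09)&(z<.17)&(np.abs(b)<.07)
    for nm,k in(("L",m&(a>.05)&(a<.12)&(b>0)),("R",m&(a>.05)&(a<.12)&(b<0)),("pin",m&(a<-.05)&(a>-.12)&(z<.15))):
        Q=np.stack([a,b,z],-1)[k]; print(n,nm,len(Q),*(np.percentile(Q,[2,50,98],0).round(4).tolist() if len(Q) else []))
A=np.hstack([cv2.imread("pics/scene2.png")[100:400,150:450],cv2.imread("pics/side2.png")[100:400,170:470]])
cv2.imwrite("pics/hover.png",cv2.resize(A,(800,400)))
```

```text
7.99 [0.5217 0.0217 0.14  ] w 0.544 F [-0.09 -0.08 -1.11] M [ 0.03 -0.07  0.03]
scene L 170 [0.0519, 0.0327, 0.1232] [0.0747, 0.0399, 0.1391] [0.092, 0.0429, 0.1509]
scene R 206 [0.0511, -0.0364, 0.1225] [0.0732, -0.0328, 0.1373] [0.094, -0.0278, 0.1513]
scene pin 197 [-0.0913, -0.0135, 0.1249] [-0.0764, 0.0043, 0.1403] [-0.0528, 0.0133, 0.1481]
side L 189 [0.0508, 0.0322, 0.1229] [0.0708, 0.0396, 0.1379] [0.0912, 0.0426, 0.1507]
side R 6 [0.0564, -0.0352, 0.1447] [0.0927, -0.0347, 0.1481] [0.0945, -0.0298, 0.1508]
side pin 313 [-0.0931, -0.0135, 0.1244] [-0.0736, 0.0055, 0.1375] [-0.0514, 0.0144, 0.1476]
```

View pics/hover.png

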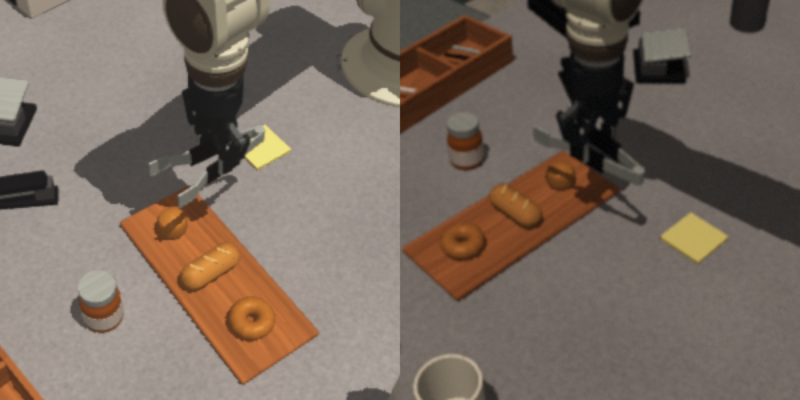

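The hover view shows both paddles level, ahead of the roll and about 71 mm apart. Measured, they are centred +3 mm to the left and 77 mm ahead of the TCP, with the underside 20 mm below it. I'll correct for that and lower the tongs around the roll.

Run:
```python
from h import *
manip.movel([.5245,.0188,.14],rate=.05); manip.movel([.5245,.0188,.08],rate=.08); st("mid")
manip.movel([.5245,.0188,.037],rate=.05); manip.pause(.2); st("low")
I=[]
for n,(r,c) in(("scene",(190,210)),("side",(160,200))):
    im,d,w=cloud(n); I.append(cv2.resize(im[r:r+130,c:c+130],(400,400),interpolation=cv2.INTER_CUBIC))
save("low",np.hstack(I))
```

```text
mid 9.24 [0.5248 0.0188 0.0805] w 0.542 F [ 0.54 -0.63 -0.52] M [-0.   -0.07 -0.02]
low 10.45 [0.5247 0.0188 0.0373] w 0.541 F [-0.75  1.01 -1.19] M [ 0.04 -0.05  0.02]
```

View pics/low.png

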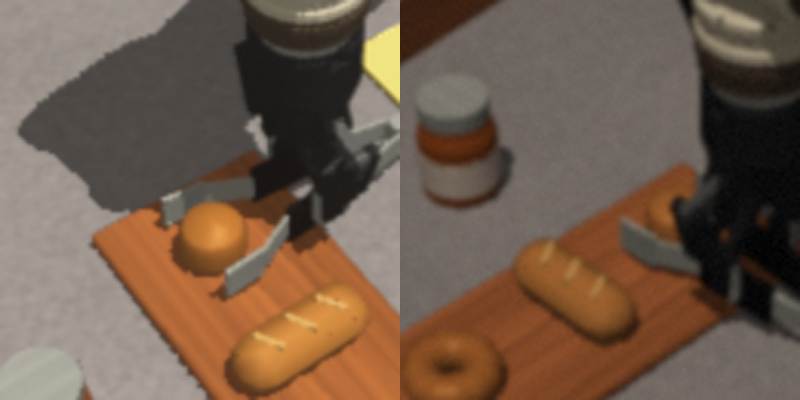

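The roll sits between the paddles with a gap on both sides, and the long roll is clear. Closing now.

Run:
```python
from h import *
manip.set_gripper(.47,35); st("c1")
manip.set_gripper(.25,35); st("c2"); manip.pause(.3); st()
if manip.observe()["width"]>.33:
    p=manip.observe()["tool_pos"]
    manip.movel([.5245,.0188,.06],rate=.04); st("lift")
I=[]
for n,(r,c) in(("scene",(180,210)),("side",(140,200))):
    im,d,w=cloud(n); I.append(cv2.resize(im[r:r+130,c:c+130],(400,400),interpolation=cv2.INTER_CUBIC))
save("grip",np.hstack(I))
```

```text
c1 10.78 [0.5245 0.0188 0.037 ] w 0.476 F [ 1.18  0.71 -0.75] M [-0.09 -0.03  0.05]
c2 11.0 [0.5246 0.0188 0.0371] w 0.387 F [-0.18 -0.21 -0.13] M [-0.12  0.03 -0.03]
 11.3 [0.5245 0.0188 0.037 ] w 0.385 F [-1.16 -0.25  0.48] M [-0.08  0.01 -0.05]
lift 12.03 [0.5244 0.0188 0.0599] w 0.384 F [-0.52  0.05 -0.79] M [-0.07 -0.03 -0.01]
```

View pics/grip.png

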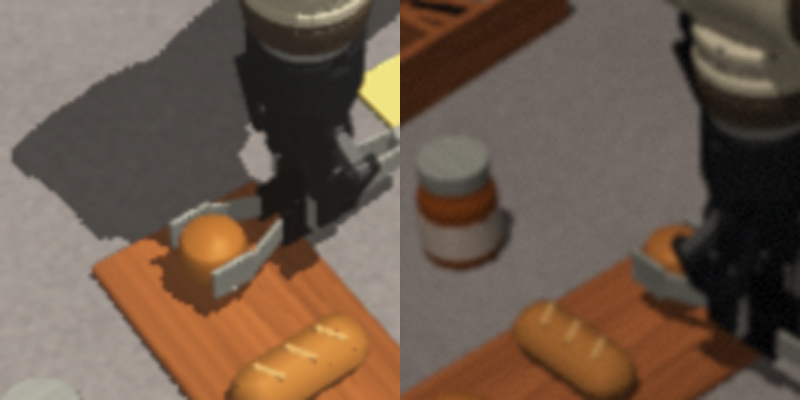

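The gripper stopped at 0.385, about 33 mm, which is where the roll should stop it. The roll has come up with the paddles and its shadow is off the board. I'll raise it and measure the height.

Run:
```python
from h import *
manip.movel([.5245,.0188,.18],rate=.06); manip.pause(1.0); st("high")
I=[]
for n,(r,c) in(("scene",(150,200)),("side",(80,200))):
    for k in range(2):
        im,d,w=cloud(n); x,y,z=w[...,0],w[...,1],w[...,2]
        hs=cv2.cvtColor(im,cv2.COLOR_RGB2HSV)
        m=(np.hypot(x-.601,y-.012)<.04)&(z>.08)&(hs[...,1]>120)
        print(n,m.sum(),np.percentile(w[m],[1,50,99],0).round(4).tolist())
        if k==0: manip.pause(.5)
    I.append(cv2.resize(im[r:r+160,c:c+160],(400,400),interpolation=cv2.INTER_CUBIC))
    for nm,(a,b) in dict(long=(.611,.113),ring=(.62,.217)).items():
        k=(np.hypot(x-a,y-b)<.055)&(z>.03)&(z<.06); print("  ",nm,cv2.minAreaRect(w[k][:,:2].astype(np.float32))[0])
save("high",np.hstack(I)); st()
```

```text
high 15.28 [0.5245 0.0188 0.18  ] w 0.385 F [ 0.02 -1.26 -1.67] M [-0.03 -0.01  0.04]
scene 412 [[0.5834, -0.0059, 0.161], [0.6095, 0.0166, 0.1876], [0.6245, 0.032, 0.1945]]
scene 414 [[0.5838, -0.0062, 0.1614], [0.6096, 0.017, 0.1875], [0.6251, 0.0325, 0.195]]
   long (0.6131353378295898, 0.1126469299197197)
   ring (0.6251541376113892, 0.21507172286510468)
side 128 [[0.5826, 0.0094, 0.1788], [0.5996, 0.0248, 0.1893], [0.6162, 0.0327, 0.1957]]
side 127 [[0.5837, 0.0089, 0.1774], [0.5995, 0.0252, 0.1898], [0.6166, 0.0327, 0.196]]
   long (0.6087754964828491, 0.11290118098258972)
   ring (0.6235263347625732, 0.2150680124759674)
 16.48 [0.5245 0.0188 0.18  ] w 0.386 F [ 0.28 -0.44 -1.34] M [ 0.   -0.03  0.02]
```

View pics/high.png

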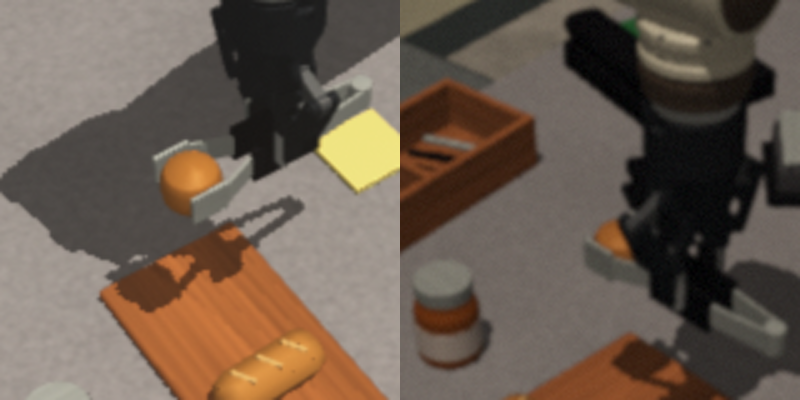

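The roll is held between the paddles with its top at 0.195 m, so its underside is at about 0.155 m. It stayed put over 0.5 s, and the long roll hasn't moved. Handing in.

```bash
python3 -c "
from h import *
manip.hand_in(); st()"
```

```text
the job is handed in; nothing more can be done
the job is handed in; nothing more can be done
```

The job is handed in: the round roll is held still in the tongs, with its underside about 155 mm above the desk (100 mm required). I gripped the tongs by their sleeves and lowered the open paddles around the roll. Then I squeezed with a 35 N grip setting and lifted. It took about 16.5 s of the 40 s.

- **Height and hold:** the last depth readings put the roll's top at 0.195–0.196 m. Over 0.5 s those readings changed by less than 1.5 mm. The gripper stayed steady at 0.385 (about 33 mm over the sleeves), which fits the tongs being closed on the roll.
- **Other rolls:** the long roll was within 1 mm of where it started. The ring roll was measured only after the lift and had no like-for-like starting value. It sits within about 5 mm of its first rough position.
- **Bystanders:** I did not re-measure them. The arm's path kept clear of them and no unexpected forces showed.

No check failed. The state printout after hand-in was refused by the interface, so there is no reading from the final second.

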